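# Unload the thread winder and hold its cover at the balance point

### The arm

A 7-joint arm with a two-finger parallel gripper is mounted at the origin on the work surface. World frame = base frame: x ahead of the robot, y to its left, z up, the work surface at z = 0. Lengths are in m, angles in rad, forces in N, time in s.
With the tool pointing down it reaches from about 0.425 to 0.875 m from the base axis. Payload 4.7 kg.
Tool frame: the origin (TCP) lies at the very end of the fingers, on their centre line; the grasp point (between the pads) lies 19 mm behind it; z points along the fingers, y is the direction in which the jaws open and shut (so a half turn about z gives the same grasp; the last joint's range is limited). The gripper opens to 87 mm and grips with 3 to 60 N. Pads are 19 mm wide; open, the fingers measure 117 mm over their backs; the gripper's body (75 mm by 190 mm) begins 51 mm behind the grasp point.
Start: joints at [1.248, 0.321, -0.07, 1.45, 0.023, 1.371, -0.057], TCP at [0.215, -0.614, 0.195] pointing down, gripper open.
Joint ranges: [-2.86, 2.86], [-0.3, 2.09], [-1.38, 1.24], [0.06, 2.45], [-1.56, 4.7], [0.09, 2.05], [-2.69, 2.69]. Speed limits (rad/s): [2.57, 2.57, 3.14, 3.14, 3.14, 3.14, 3.14].

### API

Orientations are given as a rotation vector (axis times angle).
In Python, from bench import * gives the robot as it stands.
- The arm moves only by the shell command python3 -m jog 'ROWS' [OPENING] [FORCE]. ROWS is JSON, a list of rows, each a list of 4 numbers: the shift along the world's x, y, z in mm, then the turn about the world's z in rad. In form: [[x, y, z, twist], ...]. A call has exactly 8 rows; each row is the pose to reach, as a shift and turn from the pose commanded when the call began; what a row does not reach only later rows make up. A row lasts 1/8 s, in which the tool goes at most 62.5 mm and 10.7 degrees, less where a joint would pass 70% of its speed; a pose out of reach is approached as far as the arm can. A call with a gripper value outside its range is refused whole. OPENING is the opening, from -1 (shut) to 1 (fully open), set as the call begins (- or left out, the last holds). The fingers move at their own pace and stop on an object; FORCE is the grip in N (left out, the last holds). Time passes only in rows, so rows that repeat a pose let the fingers close, or fill a call up. It gives the time, the measured TCP pose, the force and the opening at its end, in the units of the state.
- get_state(): the state, without advancing time (a new reading comes with each control period).
- get_image(name): name is "scene" or "side" or "wrist"; returns a dict with "image" (480x640x3 uint8, red, green, blue), "fx", "fy", "cx", "cy" (pixels), "D" ([k1, k2, p1, p2, k3] as OpenCV has them; the pictures are not rectified), "position" and "rotation" of the camera in the world; the wrist camera has in their place "tool_from_camera" (4x4, takes a point from camera to tool coordinates, whose origin is the TCP and whose axes are the flange's). Camera axes: x right, y down, z forward; pixel columns grow to the right and rows downward; lengths in m; the calibration is good to about 2 mm. A picture is of the moment at which its call begins: read the wrist's pose just before it. There is no depth.
- close_job(): hands the job in, once; it reports no verdict.
The state is a dict: "time": time; "joint_positions": joint angles; "qd": joint speeds; "joint_torque": joint torques, N m; "position": TCP position; "tool_rot": TCP orientation; "ft_force": force on the tool from outside, world axes, zero at the start; "torque": the same for the moment, N m; "grip_width": opening from 0.0 (shut) to 1.0 (fully open).
Only numpy, scipy, OpenCV 4.12 (cv2) and the standard library are available. Lean on these libraries where they do the work, as an engineer would, in place of code of your own. Each camera call takes 0.05 s, during which the arm holds its last target. There are 200 camera calls.

### The job

Slide the wound tan thread bobbin up off the winder's spindle and stand it on its flange on the floor of the empty blue tray, and let go of it. Then, with the spindle free, take the yellow bar of the winder's hinged cover, swing the cover up to its over-centre balance point (standing straight up on its hinge) and keep it gripped there, still, so that I can oil the gears: finish while holding it. Do not lift the cover before the bobbin is in the tray, do not let it tip over backwards, and leave the other things on the table where they are.

Things in the scene. Friction and masses are not known exactly. Their poses are not given: they have to be found in the camera images.
- winder: Thread winder, fixed: green open-topped box 140 (x) x 150 (y) x 75 mm high under a hinged aluminium cover, dark motor stub at the back. Origin: centre of its underside, on the table. Its front (yellow bar side) faces its own -x, the hinge is at its +x side, z up. A steel spindle stands at its own x = -10 mm, y = 0 and passes through a slot in the cover.
- spindle_tip (a point): Tip of the winder's upright steel spindle (10 mm diameter), 135 mm above the table and 52 mm above the closed cover's upper face.
- cover (a joint): Angle of the cover, rad: 0 = closed, level (start); grows as the front edge rises; 1.571 = straight up = over-centre balance point (weight lies in the plane of hinge and bar): below it falls shut, above it falls backwards to a stop at 2.6. Hinge nearly frictionless, 0.2 to 0.4 kg. Plate 8 mm thick, 140 mm wide, free edge 130 mm from the hinge; upper face 83 mm above the table when closed.
- cover_hinge (a point): Middle of the cover's hinge line, 79 mm above the table at the winder's own x = +60 mm; the hinge line runs along the winder's own y.
- cover_bar (a point): Middle of the cover's yellow handle bar: round, 10 mm in diameter, parallel to the hinge, carried by two side arms 110 mm apart; in the cover's plane, 178 mm from the hinge line, 43 mm clear gap to the cover's edge. 79 mm above the table when closed, 257 mm with the cover upright. The bar can turn between the finger pads, so the tool may keep pointing down through the swing.
- bobbin: Wound thread bobbin, tan thread and pale wooden flanges: 48 mm in diameter, 40 mm high, with a 14 mm bore, 40 to 85 g. Origin: centre of its underside; z along its axis. It starts standing on the closed cover, with the spindle through its bore (the spindle ends 12 mm above the bobbin's top).
- bobbin_mid (a point): Middle of the tan bobbin, on its axis, 20 mm above its underside.
- blue_tray: Blue open tray, empty, fixed to the table: 130 (its x) x 110 (its y) x 22 mm high, walls and floor 4 mm thick. Origin: centre of its underside, on the table; the inner floor is 4 mm above. Left or right of the winder.
- red_tray: Red tray of the same size, fixed, holding small pulleys; not to be used. Origin: centre of its underside.
- spare_bobbin: Bystander: a black thread bobbin, 48 mm in diameter, 40 mm high, standing on the table. Origin: centre of its underside.
- glue_bottle: Bystander: white glue bottle with red cap, 36 mm in diameter, 110 mm high. Origin: centre of its underside.
- paint_jar: Bystander: small green paint jar, 40 mm in diameter, 45 mm high. Origin: centre of its underside.
- pin_cup: Bystander: small steel cup, 56 mm in diameter, 50 mm high. Origin: centre of its underside.
- brush: Bystander: a brush lying on the table along its own x.
- screwdriver: Bystander: a screwdriver with yellow handle lying on the table along its own x.
Mind the look-alikes: they are no part of the job. Leave any pink or turquoise look-alike of the bobbin alone.

How it is judged:
On the way, in this order (a step that is already met when the one before it is completed fails the run):
1. the bobbin has been slid up clear of the spindle, with the cover closed (z of bobbin_mid in the frame of spindle_tip above 0.02 m and value of joint cover below 0.1 rad), for 0.1 s.
2. the bobbin stands in the blue tray, released, with the cover still closed (x of bobbin_mid in the frame of blue_tray between -0.045 and 0.045 m and y of bobbin_mid in the frame of blue_tray between -0.035 and 0.035 m and z of bobbin_mid in the frame of blue_tray below 0.029 m and angle between the z axis of bobbin and the z axis of blue_tray, either way round below 0.15 rad and linear speed of bobbin below 0.03 m/s and contact force between the fingers and bobbin below 0.05 N and value of joint cover below 0.1 rad), for 0.3 s.
3. the cover, gripped, is upright within 0.1 rad (value of joint cover between 1.471 and 1.671 rad and contact force between the fingers and cover above 1 N), for 0.2 s.
At the end, for the whole second after the job is handed in: At the end the fingers grip the cover (over 1 N), still (under 0.1 rad/s) within 0.08 rad of straight up (1.571); the tan bobbin stands on a flange on the blue tray's floor (middle within 45 x 35 mm of the tray's centre, upright within 0.15 rad), at rest, untouched by the fingers (x of bobbin_mid in the frame of blue_tray between -0.045 and 0.045 m and y of bobbin_mid in the frame of blue_tray between -0.035 and 0.035 m and z of bobbin_mid in the frame of blue_tray below 0.029 m and angle between the z axis of bobbin and the z axis of blue_tray, either way round below 0.15 rad and linear speed of bobbin below 0.03 m/s and contact force between the fingers and bobbin below 0.05 N and value of joint cover between 1.491 and 1.651 rad and velocity of joint cover between -0.1 and 0.1 rad/s and contact force between the fingers and cover above 1 N and contact force between bobbin and blue_tray above 0.1 N); the arm keeps its last pose, push and grip.
It fails at once if the cover tips over backwards (past 1.95 rad) (value of joint cover above 1.95 rad).
It fails at once if the cover is lifted (over 0.2 rad) before the bobbin is in the tray (value of joint cover above 0.2 rad and horizontal distance between bobbin_mid and blue_tray above 0.09 m).
It fails at once if a bystander is moved by more than 30 mm (distance of any of spare_bobbin, glue_bottle, paint_jar, pin_cup, brush, screwdriver from where it was at the start of the episode above 0.03 m).
It also fails if it takes over 54 s, if anything falls off the work surface, if the arm or the gripper's body presses on something with over 40 N, if the wrist force passes 120 N, or if a joint passes its speed limit or range.

## Working session

There is one attempt and no reset: what is moved stays moved. The work goes in short steps, Python scripts to look and compute and a shell command to move; the robot and the scene stay as the last step left them, time stands still between calls to the robot, and variables do not carry over. Pictures are saved under pics/ and viewed, about 8 in all and at most 12, crops included, and the job is handed in when it is done.

```bash
mkdir -p pics; cat > h.py <<'E'
from bench import *
import numpy as np, cv2
def cam(n):
    s=get_state(); d=get_image(n)
    K=np.array([[d["fx"],0,d["cx"]],[0,d["fy"],d["cy"]],[0,0,1.]])
    if n=="wrist":
        T=np.eye(4); T[:3,:3]=cv2.Rodrigues(np.array(s["tool_rot"],float))[0]; T[:3,3]=s["position"]
        T=T@np.array(d["tool_from_camera"]); R,p=T[:3,:3],T[:3,3]
    else: R,p=np.array(d["rotation"]),np.array(d["position"])
    if R.size!=9: R=cv2.Rodrigues(R.astype(float))[0]
    return dict(im=np.array(d["image"]),K=K,D=np.array(d["D"],float),R=R.reshape(3,3),p=p)
def ray(c,uv):
    q=cv2.undistortPoints(np.array([[uv]],float),c["K"],c["D"])[0,0]
    v=c["R"]@np.array([q[0],q[1],1]); return v/np.linalg.norm(v)
def onz(c,uv,z):
    v=ray(c,uv); return c["p"]+v*(z-c["p"][2])/v[2]
def tri(c1,u1,c2,u2):
    A=[];b=[]
    for c,u in((c1,u1),(c2,u2)):
        v=ray(c,u); P=np.eye(3)-np.outer(v,v); A.append(P); b.append(P@c["p"])
    return np.linalg.lstsq(np.vstack(A),np.hstack(b),rcond=None)[0]
def proj(c,X):
    r=cv2.Rodrigues(c["R"].T)[0]; t=-c["R"].T@c["p"]
    return cv2.projectPoints(np.array(X,float).reshape(-1,3),r,t,c["K"],c["D"])[0][:,0]
def save(c,f,crop=None,s=1):
    im=c["im"][...,::-1]
    if crop: x0,y0,x1,y1=crop; im=im[y0:y1,x0:x1]
    cv2.imwrite("pics/"+f,cv2.resize(im,None,fx=s,fy=s,interpolation=cv2.INTER_CUBIC))
E
python3 - <<'E'
from h import *
import pickle
C={n:cam(n) for n in("scene","side")}
pickle.dump(C,open("c.pkl","wb"))
for n in C: save(C[n],n+".png"); print(n,C[n]["p"],C[n]["R"][:,2])
print(get_state())
E
```

```text
scene [ 1.23423928 -0.04160887  1.18210679] [-0.49629432  0.01767571 -0.86797437]
side [ 0.11392042 -1.10370302  1.27622445] [ 0.28143362  0.65617095 -0.70016769]
{'time': 0.1, 'joint_positions': array([ 1.24809732,  0.32173699, -0.07007376,  1.45152685,  0.02260595,
        1.37082451, -0.05690555]), 'qd': array([ 0.00067008, -0.00306475, -0.00029241, -0.00233994,  0.00068955,
        0.00119945, -0.00134694]), 'joint_torque': array([-5.71538076e-04, -4.92572308e+01, -4.05845381e-01, -3.13397634e+01,
       -6.41590334e-02,  3.94975394e-02,  6.41150928e-05]), 'position': array([ 0.21456847, -0.61299205,  0.1939917 ]), 'tool_rot': array([-3.09550806e+00, -5.26286048e-01,  6.08104757e-04]), 'ft_force': array([-0.27011749,  0.40023506,  0.71343769]), 'torque': array([-0.0192106 ,  0.00229821, -0.00507017]), 'grip_width': 0.9996886961345391}
```

View pics/scene.png

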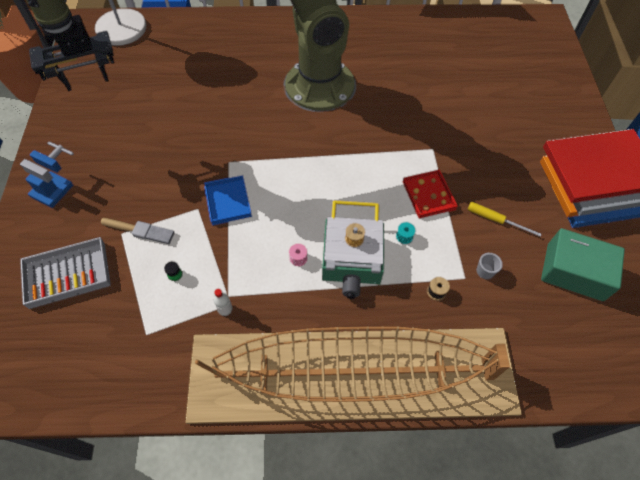

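View pics/side.png

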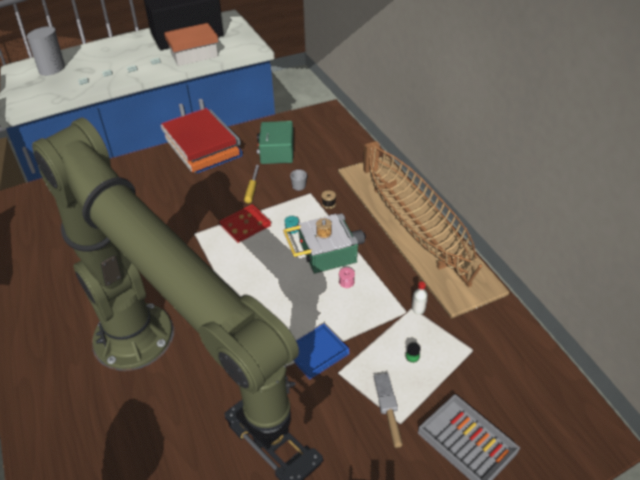

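Scene view: the bobbin on the winder is the tan one at (355,234). The look-alikes are pink (298,254), turquoise (405,233) and the black spare (438,288). The bar is at (355,204) and the blue tray at (228,200). In the side view the bobbin is at (324,228), the bar at (296,242) and the tray at (320,350).

```bash
python3 - <<'E'
from h import *
import pickle
C=pickle.load(open("c.pkl","rb"))
def blob(c,lo,hi,box):
    h=cv2.cvtColor(c["im"],cv2.COLOR_RGB2HSV); m=cv2.inRange(h,lo,hi)
    k=np.zeros_like(m); x0,y0,x1,y1=box; k[y0:y1,x0:x1]=m[y0:y1,x0:x1]
    cn=cv2.findContours(k,cv2.RETR_EXTERNAL,cv2.CHAIN_APPROX_NONE)[0]; g=max(cn,key=cv2.contourArea)
    return g[:,0].astype(float)
s,d=C["scene"],C["side"]
# bar: yellow
g=blob(s,(22,130,110),(32,255,255),(320,190,390,225)); top=np.array([onz(s,p,.079) for p in g])
r=cv2.minAreaRect((top[:,:2]*1000).astype(np.float32)); print("yellow frame rect mm",r)
L=top[top[:,0]<top[:,0].min()+.012]; print("bar row",L.mean(0),np.polyfit(L[:,1],L[:,0],1),L[:,1].min(),L[:,1].max())
# bobbin
for n,c,b in(("s",s,(335,215,375,252)),("d",d,(310,212,338,245))):
    g=blob(c,(8,70,80),(24,200,255),b); x,y,w,h=cv2.boundingRect(g.astype(np.int32)); print(n,x,y,w,h,cv2.minEnclosingCircle(g.astype(np.float32)))
    c["bb"]=(x+w/2,y+h/2)
print("bobbin tri",tri(s,s["bb"],d,d["bb"]),"onz .103",onz(s,s["bb"],.103))
# tray: rim
for n,c,b in(("s",s,(195,165,265,235)),("d",d,(280,310,360,390))):
    g=blob(c,(105,120,50),(125,255,255),b); 
    T=np.array([onz(c,p,.018)[:2]*1000 for p in g],np.float32); print(n,"tray",cv2.minAreaRect(T))
# bystanders rough
for nm,p,z in(("pink",(298,254),.02),("turq",(405,233),.02),("spare",(438,288),.02),("jar",(173,270),.02),("glue",(222,302),.05),("red",(430,194),.01),("cup",(488,265),.03),("brush",(150,232),.01),("sd",(500,218),.01)): print(nm,onz(s,p,z).round(3))
a=cv2.resize(s["im"][190:290,300:420],None,fx=4,fy=4,interpolation=3); b=cv2.resize(d["im"][200:280,280:376],None,fx=4,fy=5,interpolation=3)
cv2.imwrite("pics/crop.png",np.hstack([a,b[:400]])[:,:,::-1])
E
```

```text
yellow frame rect mm ((530.788818359375, 77.0781021118164), (117.92671966552734, 50.62689971923828), 85.64592742919922)
bar row [0.50917929 0.0692782  0.079     ] [0.05232728 0.50555415] 0.02144722691343496 0.13487121181134235
s 345 224 20 23 ((354.5, 234.86363220214844), 11.413622856140137)
d 317 219 14 19 ((323.27777099609375, 228.0), 9.402787208557129)
bobbin tri [0.6193135  0.06976295 0.09941632] onz .103 [0.62059653 0.07003829 0.103     ]
s tray ((450.1033020019531, -264.3605651855469), (143.220703125, 109.89512634277344), 13.963671684265137)
d tray ((443.890380859375, -271.64190673828125), (135.82225036621094, 118.78998565673828), 15.18336009979248)
pink [ 0.625 -0.071  0.02 ]
turq [0.569 0.211 0.02 ]
spare [0.727 0.275 0.02 ]
jar [ 0.664 -0.386  0.02 ]
glue [ 0.765 -0.251  0.05 ]
red [0.44  0.296 0.01 ]
cup [0.671 0.408 0.03 ]
brush [ 0.546 -0.462  0.01 ]
sd [0.521 0.475 0.01 ]
```

View pics/crop.png

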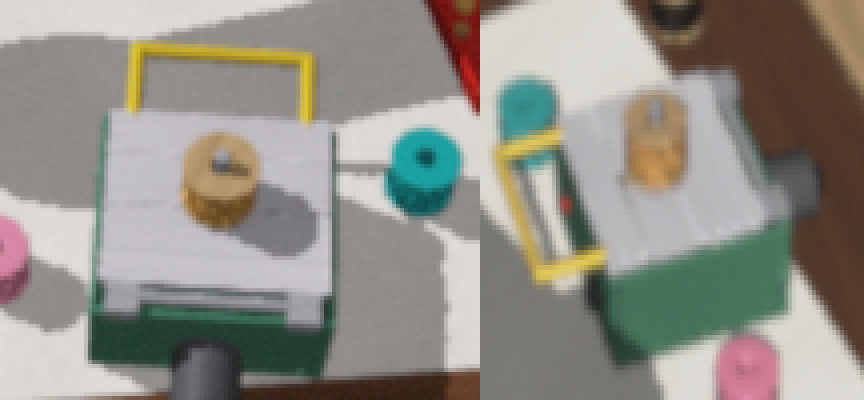

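Crop check: the tan bobbin is on the spindle at world ≈(0.620, 0.070), matching the bar at (0.512, 0.077) 108 mm in front of it. Winder yaw is about -0.06 rad. Tray centre is ≈(0.447,-0.268), long axis at about +0.25 rad. Next I move above the bobbin with the jaws along the winder's x.

```bash
python3 -m jog '[[25,42,30,0.15],[54,91,56,0.3],[83,140,56,0.45],[112,189,56,0.6],[141,238,56,0.75],[170,287,56,0.9],[199,336,56,1.05],[228,385,56,1.18]]' 1 20
python3 -m jog '[[28,47,0,0],[56,94,0,0],[84,141,0,0],[112,188,0,0],[140,235,0,0],[177,298,0,0],[177,298,0,0],[177,298,0,0]]'
python3 - <<'E'
from h import *
c=cam("wrist"); s=get_state(); print(s["position"],s["tool_rot"],c["p"]); print(proj(c,[[.62,.07,.123],[.62,.07,.135],[.512,.0765,.079]]))
save(c,"w1.png")
E
```

```text
time: 1.1
position: [0.4432, -0.2268, 0.2507]
tool_rot: [2.276, 2.165, -0.0]
ft_force: [0.2, -0.4, 0.2]
grip_width: 1.0
time: 2.1
position: [0.6195, 0.07, 0.2502]
tool_rot: [-2.278, -2.162, 0.002]
ft_force: [-0.8, -0.3, 0.3]
grip_width: 1.0
[0.61944121 0.06824596 0.25043318] [ 2.28134516  2.15980518 -0.00246971] [0.62501161 0.15365372 0.44060594]
[[324.13338047 222.94014477]
 [324.10497528 226.62032295]
 [213.41414279 210.60972505]]
```

View pics/w1.png

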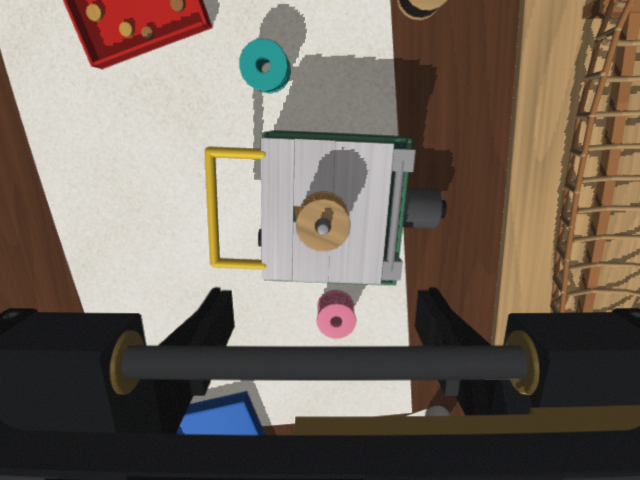

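Wrist view: bobbin top at (323,222), against a prediction of (324,223). Spindle tip is at (323,228) and the bar at (213,207). All agree to within about 2 mm, so I descend and grip.

```bash
python3 -m jog '[[0,0,-40,0],[0,0,-80,0],[0,0,-115,0],[0,0,-135,0],[0,0,-150,0],[0,0,-157,0],[0,0,-157,0],[0,0,-157,0]]'
python3 -m jog '[[0,0,0,0],[0,0,0,0],[0,0,0,0],[0,0,0,0],[0,0,0,0],[0,0,0,0],[0,0,0,0],[0,0,0,0]]' -1 20
```

```text
time: 3.15
position: [0.6205, 0.0698, 0.095]
tool_rot: [2.28, 2.16, 0.002]
ft_force: [0.5, 0.9, -0.1]
grip_width: 1.002
time: 4.15
position: [0.6197, 0.0695, 0.094]
tool_rot: [-2.281, -2.161, 0.0]
ft_force: [-1.5, 0.0, 0.3]
grip_width: 0.523
```

```bash
python3 -m jog '[[0,0,10,0],[0,0,25,0],[0,0,45,0],[0,0,65,0],[0,0,85,0],[0,0,105,0],[0,0,120,0],[0,0,120,0]]'
python3 - <<'E'
from h import *
import pickle
c=cam("wrist"); d=cam("side"); s=cam("scene"); print(get_state()["position"])
a=c["im"][60:340,160:480]; b=cv2.resize(s["im"][150:290,190:400],(420,280),interpolation=3)
cv2.imwrite("pics/lift.png",np.hstack([a,b])[:,:,::-1]); pickle.dump(s,open("s2.pkl","wb")); pickle.dump(d,open("d2.pkl","wb"))
E
```

```text
time: 5.15
position: [0.6206, 0.0698, 0.2155]
tool_rot: [2.279, 2.16, 0.003]
ft_force: [0.5, 0.3, -1.2]
grip_width: 0.523
[0.61928116 0.06927777 0.21304839]
```

View pics/lift.png

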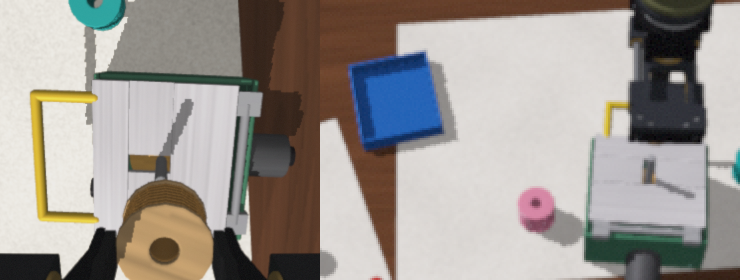

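The bobbin is off the spindle, hanging upright, and the cover is still closed. The tray is unobstructed in the scene crop, with full-image rim corners at about (204,182), (243,176), (252,216) and (210,225). I refine its centre from the rim corners.

```bash
python3 - <<'E'
from h import *
import pickle
s=pickle.load(open("s2.pkl","rb"))
h=cv2.cvtColor(s["im"],cv2.COLOR_RGB2HSV); m=cv2.inRange(h,(105,120,50),(125,255,255)); k=m*0; k[165:235,195:265]=m[165:235,195:265]
g=max(cv2.findContours(k,0,1)[0],key=cv2.contourArea); q=cv2.approxPolyDP(g,5,True)[:,0]; print(q)
for p in q: print(p,onz(s,p,.022)[:2].round(4),onz(s,p,0)[:2].round(4))
for yaw in(.22,.25):
  a=np.array([np.cos(yaw),np.sin(yaw)]);b=np.array([-a[1],a[0]])
  rim=np.array([onz(s,p,.022)[:2] for p in g[:,0]]); bot=np.array([onz(s,p,0)[:2] for p in g[:,0]])
  print(yaw,"far edge",(rim@a).min(),"near bottom",(bot@a).max(),"y ext",(rim@b).min(),(rim@b).max(), "centre",a*((rim@a).min()+.065)+b*((rim@b).min()+(rim@b).max())/2)
E
```

```text
[[241 176]
 [205 183]
 [213 224]
 [250 216]]
[241 176] [ 0.3766 -0.229 ] [ 0.3604 -0.2325]
[205 183] [ 0.3986 -0.3275] [ 0.3828 -0.3329]
[213 224] [ 0.5319 -0.295 ] [ 0.5186 -0.2998]
[250 216] [ 0.509  -0.1983] [ 0.4952 -0.2012]
0.22 far edge 0.31380291199438726 near bottom 0.4421070504268882 y ext -0.4097820160601836 -0.30096343277407267 centre [ 0.44722565 -0.26414132]
0.25 far edge 0.3021694414241081 near bottom 0.43070891649006715 y ext -0.4218710889251012 -0.3117558839228746 centre [ 0.44650614 -0.26457097]
```

```bash
python3 -m jog '[[-20,-40,10,0.04],[-48,-93,10,0.1],[-76,-146,10,0.16],[-104,-199,10,0.22],[-132,-252,5,0.27],[-155,-300,0,0.285],[-173,-334,0,0.285],[-173,-334,0,0.285]]'
python3 -m jog '[[0,0,-40,0],[0,0,-80,0],[0,0,-115,0],[0,0,-145,0],[0,0,-165,0],[0,0,-180,0],[0,0,-188,0],[0,0,-190,0]]'
```

```text
time: 6.3
position: [0.4439, -0.2681, 0.2127]
tool_rot: [-1.958, -2.454, 0.002]
ft_force: [-0.0, 0.5, -0.4]
grip_width: 0.521
time: 7.3
position: [0.4469, -0.2642, 0.0238]
tool_rot: [-1.95, -2.463, -0.0]
ft_force: [0.1, 0.3, -0.6]
grip_width: 0.521
```

```bash
python3 - <<'E'
from h import *
c=cam("wrist"); s=cam("scene"); print(get_state()["position"],get_state()["ft_force"])
b=cv2.resize(s["im"][140:250,180:300],(480,440),interpolation=3); a=cv2.resize(c["im"],(320,240)); a=np.vstack([a,np.zeros((200,320,3),np.uint8)])
cv2.imwrite("pics/tray.png",np.hstack([a,b])[:,:,::-1])
E
```

```text
[ 0.44720498 -0.26459264  0.02439416] [ 1.30569744 -0.08837353 -1.11693691]
```

View pics/tray.png

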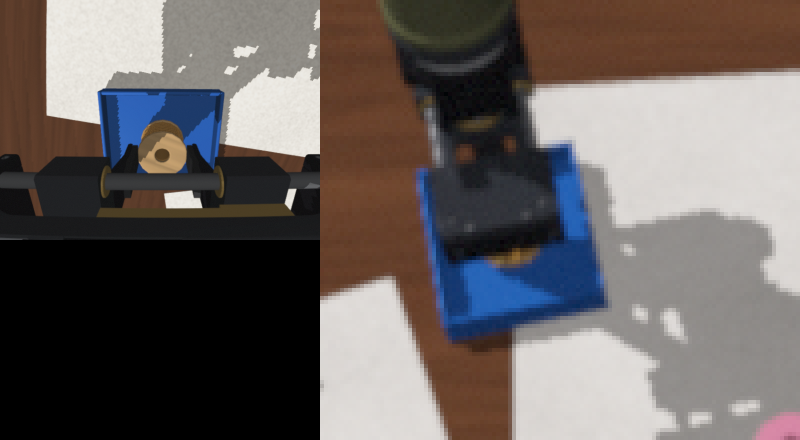

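The bobbin is centred over the tray with the jaws along its long axis. I lower it to the floor and release.

```bash
python3 -m jog '[[0,0,-2,0],[0,0,-4,0],[0,0,-5,0],[0,0,-6,0],[0,0,-7,0],[0,0,-8,0],[0,0,-9,0],[0,0,-9,0]]'
```

```text
time: 8.4
position: [0.4468, -0.2645, 0.015]
tool_rot: [1.951, 2.463, 0.0]
ft_force: [-0.0, -0.7, -1.0]
grip_width: 0.52
```

```bash
python3 -m jog '[[0,0,-0.5,0],[0,0,-1,0],[0,0,-1.5,0],[0,0,-1.5,0],[0,0,-1.5,0],[0,0,-1.5,0],[0,0,-1.5,0],[0,0,-1.5,0]]'
python3 -m jog '[[0,0,0,0],[0,0,0,0],[0,0,0,0],[0,0,0,0],[0,0,0,0],[0,0,0,0],[0,0,0,0],[0,0,0,0]]' 0.6
python3 -m jog '[[0,0,5,0],[0,0,20,0],[0,0,50,0],[0,0,90,0],[0,0,130,0],[0,0,170,0],[0,0,190,0],[0,0,190,0]]'
python3 - <<'E'
from h import *
c=cam("wrist"); s=cam("scene"); print(get_state()["position"],get_state()["ft_force"])
b=cv2.resize(s["im"][140:250,180:300],(480,440),interpolation=3); a=cv2.resize(c["im"],(320,240)); a=np.vstack([a,np.zeros((200,320,3),np.uint8)])
cv2.imwrite("pics/tray2.png",np.hstack([a,b])[:,:,::-1])
E
```

```text
time: 9.4
position: [0.4469, -0.2646, 0.0147]
tool_rot: [1.951, 2.463, -0.001]
ft_force: [-3.3, 2.0, 10.2]
grip_width: 0.528
time: 10.4
position: [0.4468, -0.2645, 0.0135]
tool_rot: [1.951, 2.463, 0.0]
ft_force: [-0.2, 0.7, 0.1]
grip_width: 0.802
time: 11.4
position: [0.4481, -0.265, 0.2062]
tool_rot: [1.947, 2.459, -0.0]
ft_force: [-0.0, -0.1, 0.1]
grip_width: 0.8
[ 0.44650438 -0.26431029  0.2032855 ] [-0.32585297 -1.14217937 -0.2754456 ]
```

View pics/tray2.png

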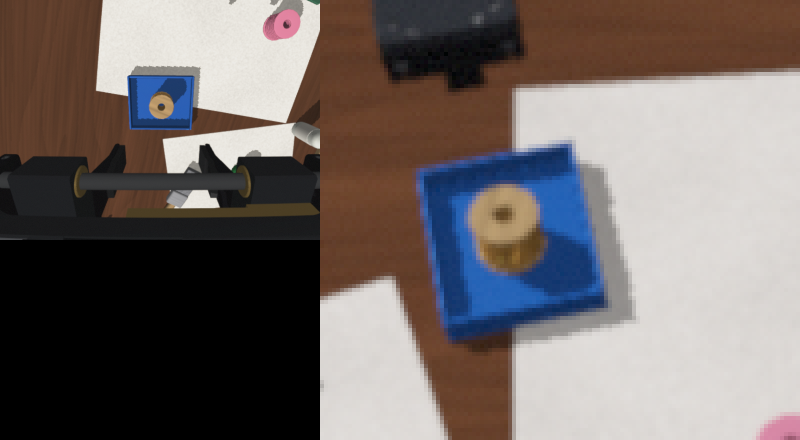

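The bobbin stands upright in the tray, centred. In the scene crop its flange is at (504,214), inside the rim. Next is the bar. I narrow the opening to about 40 mm so the inner finger fits the 43 mm gap, and hover.

```bash
python3 -m jog '[[8,40,0,-0.04],[17,90,0,-0.1],[27,140,0,-0.16],[36,190,0,-0.22],[46,240,0,-0.26],[55,290,0,-0.28],[64,342,0,-0.28],[64,342,0,-0.28]]' -0.08
python3 -m jog '[[0,0,-20,0],[0,0,-40,0],[0,0,-50,0],[0,0,-60,0],[0,0,-60,0],[0,0,-60,0],[0,0,-60,0],[0,0,-60,0]]'
python3 - <<'E'
from h import *
c=cam("wrist"); s=get_state(); print(s["position"],s["tool_rot"],s["grip_width"])
m=cv2.inRange(cv2.cvtColor(c["im"],cv2.COLOR_RGB2HSV),(22,130,90),(34,255,255))
v=np.argwhere(m[:330]>0)[:,::-1]; W=np.array([onz(c,p.astype(float),.079) for p in v[::3]])
print(len(v),W.min(0),W.max(0)); L=W[W[:,0]<np.median(W[:,0])+.004]; print(np.median(W,0),np.polyfit(L[:,1],L[:,0],1))
save(c,"bar.png")
E
```

```text
time: 12.5
position: [0.5096, 0.083, 0.2025]
tool_rot: [-2.263, -2.174, -0.001]
ft_force: [-0.2, -0.1, -0.9]
grip_width: 0.459
time: 13.5
position: [0.5111, 0.0775, 0.1439]
tool_rot: [2.275, 2.166, 0.001]
ft_force: [0.3, -0.3, 0.6]
grip_width: 0.463
[0.51098609 0.07749885 0.14379838] [2.27478711e+00 2.16594279e+00 5.42988066e-04] 0.4603269900307172
3414 [0.50158014 0.01513976 0.079     ] [0.56761408 0.13685042 0.079     ]
[0.51527864 0.0997308  0.079     ] [0.07135177 0.50574767]
```

View pics/bar.png

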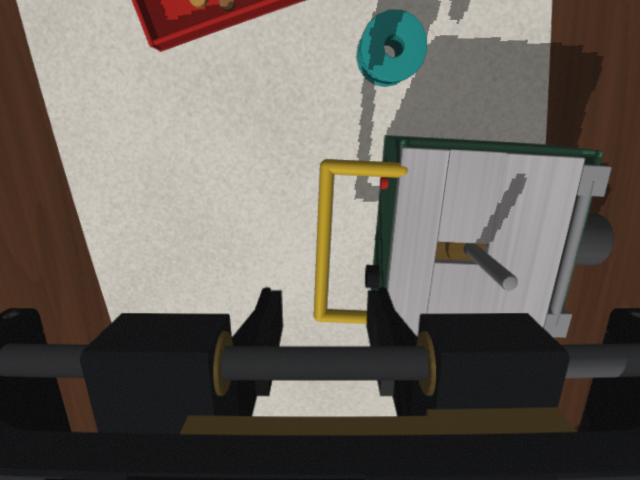

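The bar runs from (327,165) to (321,315) in the wrist view, between the fingers at x≈0.511, y 0.015–0.137, so it is well centred. I descend and grip.

```bash
python3 -m jog '[[0,0,-20,0],[0,0,-38,0],[0,0,-52,0],[0,0,-62,0],[0,0,-70,0],[0,0,-75,0],[0,0,-78,0],[0,0,-78,0]]'
python3 -m jog '[[0,0,0,0],[0,0,0,0],[0,0,0,0],[0,0,0,0],[0,0,0,0],[0,0,0,0],[0,0,0,0],[0,0,0,0]]' -1 20
```

```text
time: 14.55
position: [0.5109, 0.0775, 0.0655]
tool_rot: [2.275, 2.166, 0.0]
ft_force: [-0.2, -0.1, -0.0]
grip_width: 0.461
time: 15.55
position: [0.5108, 0.0775, 0.0655]
tool_rot: [2.275, 2.166, 0.0]
ft_force: [0.2, -0.1, 0.4]
grip_width: 0.004
```

The fingers shut fully, so the bar was missed. I look before doing anything else.

```bash
python3 - <<'E'
from h import *
c=cam("wrist"); s=cam("scene"); d=cam("side"); print(get_state()["position"],get_state()["grip_width"])
a=cv2.resize(c["im"],(480,360)); b=cv2.resize(s["im"][150:290,290:430],(320,320),interpolation=3); e=cv2.resize(d["im"][190:290,270:370],(280,280),interpolation=3)
o=np.zeros((600,800,3),np.uint8); o[:360,:480]=a; o[:320,480:]=b; o[320:,480:760]=e
cv2.imwrite("pics/miss.png",o[:,:,::-1])
E
```

```text
[0.51080617 0.07749694 0.06550805] 0.005434633301677682
```

View pics/miss.png

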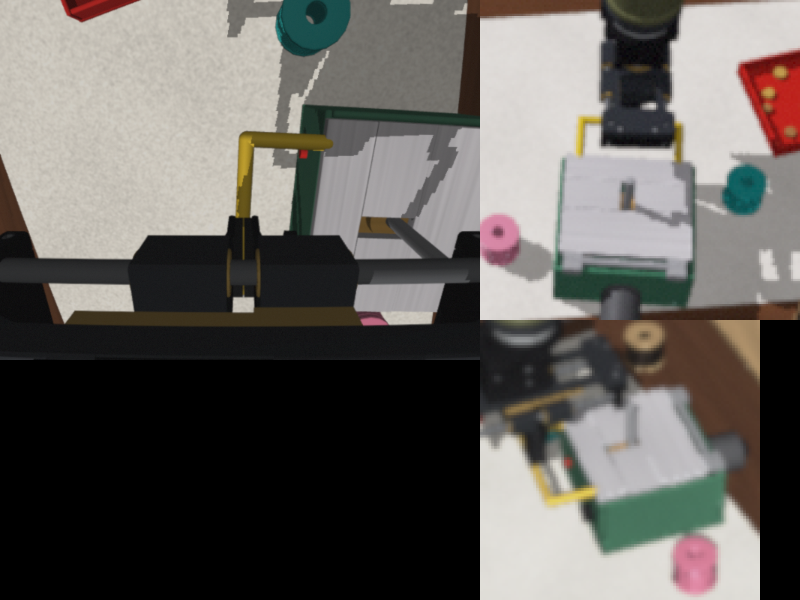

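The wrist view shows the bar entering between the two fingertips at (242,218), so it may be held despite the odd width reading. I test with a small lift along the arc and measure the bar.

```bash
python3 -m jog '[[0,0,4,0],[0,0,8,0],[1,0,12,0],[1,0,16,0],[1,0,20,0],[2,0,25,0],[2,0,25,0],[2,0,25,0]]'
python3 - <<'E'
from h import *
c=cam("wrist"); s=cam("scene"); d=cam("side"); st=get_state(); print(st["position"],st["grip_width"],st["ft_force"])
m=cv2.inRange(cv2.cvtColor(c["im"],cv2.COLOR_RGB2HSV),(22,130,60),(34,255,255))
v=np.argwhere(m[:288]>0)[:,::-1].astype(float); i=v[v[:,1].argmin()]; j=v[v[:,0].argmin()]
print("wrist corner",i,j,"expected if closed",proj(c,[[.515,.1345,.079],[.515,.1345,.104]]))
a=c["im"][120:420,240:440]; b=cv2.resize(s["im"][190:260,310:400],(360,280),interpolation=3); e=cv2.resize(d["im"][210:280,270:330],(240,280),interpolation=3)
o=np.zeros((580,800,3),np.uint8); o[:300,:400]=0; o[:300,:200]=a; o[:280,200:560]=b; o[:280,560:]=e
cv2.imwrite("pics/lift2.png",o[:300,:,::-1])
E
```

```text
time: 16.7
position: [0.5127, 0.0774, 0.0904]
tool_rot: [2.275, 2.166, -0.0]
ft_force: [0.6, -0.1, 0.2]
grip_width: 0.008
[0.51259761 0.0774444  0.09029096] 0.007111549408115336 [ 0.27547773 -0.53930895  0.09740927]
wrist corner [321. 170.] [312. 268.] expected if closed [[321.72390726 174.30697245]
 [321.36431874 181.47116177]]
```

View pics/lift2.png

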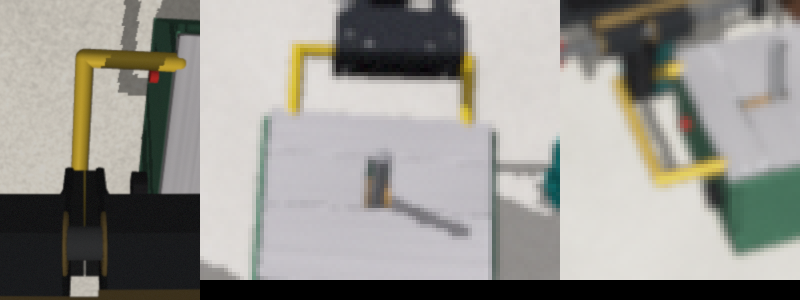

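The bar stayed down: the cover is still closed and the shut fingers are above it. I triangulate the bar's height from the scene and side views.

```bash
python3 - <<'E'
from h import *
import pickle
C=pickle.load(open("c.pkl","rb")); s,d=C["scene"],C["side"]; w=cam("wrist")
def corners(c,box,n=1,lo=(20,110,80)):
    m=cv2.inRange(cv2.cvtColor(c["im"],cv2.COLOR_RGB2HSV),lo,(34,255,255)); x0,y0,x1,y1=box; k=m*0; k[y0:y1,x0:x1]=m[y0:y1,x0:x1]
    v=np.argwhere(k>0)[:,::-1].astype(float); return v
vs=corners(s,(320,190,390,225)); vd=corners(d,(280,220,316,262))
ex=lambda v,a:v[(v@np.array(a)).argmax()]
S=[ex(vs,(-1,-1)),ex(vs,(1,-1))]; D=[ex(vd,(-.2,1)),ex(vd,(-1,-.6))]
print("scene",S,"side",D)
for z in(.059,.079): print(z,proj(s,[[.507,.0215,z],[.514,.1315,z]]).round(1).tolist(),proj(d,[[.507,.0215,z],[.514,.1315,z]]).round(1).tolist())
for a,b in zip(S,D): print("tri",tri(s,a,d,b))
# check heights with known: spindle tip seen in wrist/scene
vw=corners(w,(250,130,460,288)); cw=ex(vw,(-.3,-1)); print("wrist",cw,"tri scene-wrist",tri(s,S[1],w,cw),"wrist-side",tri(w,cw,d,D[1]))
print(w["p"],w["R"][:,2],proj(w,[get_state()["position"]]))
E
```

```text
scene [array([333., 201.]), array([377., 203.])] side [array([294., 256.]), array([284., 230.])]
0.059 [[332.7, 206.4], [374.9, 208.0]] [[295.8, 259.9], [284.2, 235.8]]
0.079 [[332.9, 202.2], [375.7, 203.8]] [[295.4, 255.0], [283.8, 231.0]]
tri [0.50228251 0.02170058 0.07715704]
tri [0.51474117 0.13370335 0.08196364]
wrist [324. 169.] tri scene-wrist [0.51551378 0.13606591 0.0835739 ] wrist-side [0.5165022  0.13698349 0.07743121]
[0.51763938 0.16115277 0.28066538] [-0.01556202 -0.30582978 -0.95195902] [[322.81804953 282.6776263 ]]
```

The bar is at z≈0.079, as described, so I had gripped too shallow. The pads are short and the bar slipped out below them. I reopen and go deeper, with TCP at about 0.060 so the bar is at the pad centre.

```bash
python3 -m jog '[[0,0,0,0],[0,0,0,0],[0,0,0,0],[0,0,0,0],[0,0,0,0],[-1,0,0,0],[-1,0,0,0],[-1,0,0,0]]' -0.08
python3 -m jog '[[0,0,-6,0],[0,0,-12,0],[0,0,-18,0],[0,0,-22,0],[0,0,-26,0],[0,0,-29,0],[0,0,-30.5,0],[0,0,-30.5,0]]'
python3 -m jog '[[0,0,0,0],[0,0,0,0],[0,0,0,0],[0,0,0,0],[0,0,0,0],[0,0,0,0],[0,0,0,0],[0,0,0,0]]' -1 30
```

```text
time: 17.9
position: [0.5118, 0.0775, 0.0905]
tool_rot: [2.275, 2.166, 0.0]
ft_force: [0.8, -0.6, -0.2]
grip_width: 0.464
time: 18.9
position: [0.5118, 0.0775, 0.06]
tool_rot: [2.275, 2.166, 0.0]
ft_force: [-0.3, -0.3, 0.1]
grip_width: 0.456
time: 19.9
position: [0.5118, 0.0775, 0.06]
tool_rot: [2.275, 2.166, 0.0]
ft_force: [0.9, 0.2, -0.3]
grip_width: 0.002
```

It is still fully shut. I take one overlay picture to see where the real fingertips are relative to the bar.

```bash
python3 - <<'E'
from h import *
c=cam("wrist"); s=cam("scene"); d=cam("side"); st=get_state(); P=st["position"]; print(P,st["grip_width"],st["joint_torque"].round(2),c["p"])
im=cv2.resize(c["im"][120:360,220:420],None,fx=2.5,fy=2.5,interpolation=3)
for z,col in((0,(255,0,0)),(.01,(0,255,0)),(.02,(0,255,255)),(.03,(255,0,255))):
  for dx in(-.012,.012):
    u=proj(c,[P+np.array([dx,.0095,z])])[0]; print(z,u.round(1)); cv2.circle(im,tuple(int(t) for t in (u-[220,120])*2.5),3,col,-1)
e=cv2.resize(d["im"][200:280,260:340],(290,290),interpolation=3); f=cv2.resize(s["im"][180:260,315:395],(290,290),interpolation=3)
im=np.hstack([im,np.vstack([e,f,np.zeros((20,290,3),np.uint8)])])
cv2.imwrite("pics/ov.png",im[:,:,::-1]); print(im.shape)
E
```

```text
[0.51178336 0.07750998 0.05999104] 0.002025195783278423 [ -0.   -31.02  -5.54 -27.43  -0.06   0.    -0.  ] [0.51674151 0.1611798  0.2503578 ]
0 [299.5 267.4]
0 [344.2 265.4]
0.01 [298.3 274.6]
0.01 [345.2 272.5]
0.02 [297.  282.5]
0.02 [346.2 280.3]
0.03 [295.5 291.2]
0.03 [347.4 288.9]
(600, 790, 3)
```

View pics/ov.png

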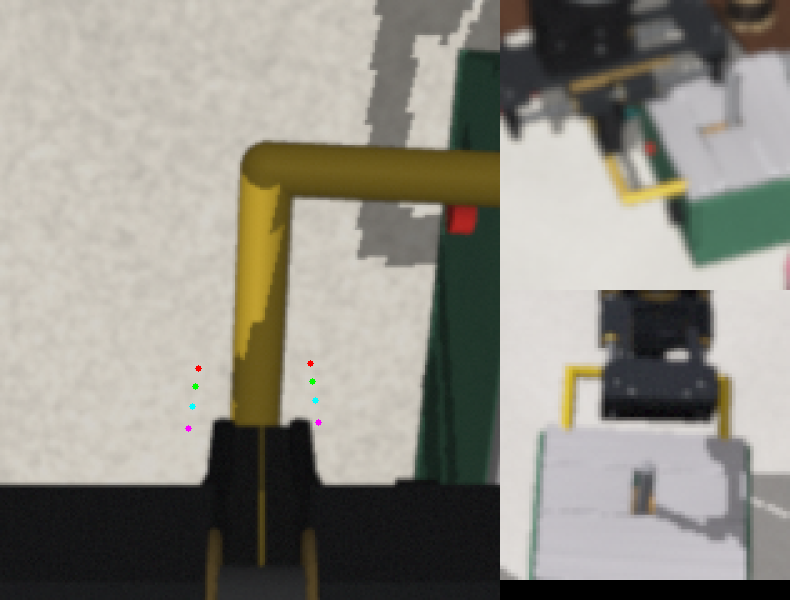

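The overlay shows the shut fingertips at about the level of the magenta dots, roughly 26–28 mm above the reported TCP. The full-open span in w1 (185 px for 87 mm) says the same. So the fingers really end about 26 mm behind the stated TCP, and they closed just above the bar. I go about 17 mm deeper, slowly, watching the force.

```bash
python3 -m jog '[[0,0,0,0],[0,0,0,0],[0,0,0,0],[0,0,0,0],[0,0,0,0],[0,0,0,0],[0,0,0,0],[0,0,0,0]]' -0.08
python3 -m jog '[[0,0,-1,0],[0,0,-2,0],[0,0,-3,0],[0,0,-4,0],[0,0,-5,0],[0,0,-6,0],[0,0,-7,0],[0,0,-8,0]]'
```

```text
time: 21.05
position: [0.5118, 0.0775, 0.06]
tool_rot: [2.275, 2.166, 0.0]
ft_force: [0.2, -0.1, -0.1]
grip_width: 0.457
time: 22.05
position: [0.5118, 0.0775, 0.0519]
tool_rot: [2.275, 2.166, -0.0]
ft_force: [-0.1, 0.1, 0.1]
grip_width: 0.46
```

```bash
python3 -m jog '[[0,0,-1,0],[0,0,-2,0],[0,0,-3,0],[0,0,-4,0],[0,0,-5,0],[0,0,-6,0],[0,0,-7,0],[0,0,-8,0]]'
python3 -m jog '[[0,0,0,0],[0,0,0,0],[0,0,0,0],[0,0,0,0],[0,0,0,0],[0,0,0,0],[0,0,0,0],[0,0,0,0]]' -1 20
```

```text
time: 23.05
position: [0.5118, 0.0775, 0.0439]
tool_rot: [2.275, 2.166, -0.0]
ft_force: [-0.5, 0.5, -0.1]
grip_width: 0.464
time: 24.05
position: [0.5102, 0.0775, 0.0438]
tool_rot: [-2.274, -2.165, 0.004]
ft_force: [-6.0, 0.2, 4.9]
grip_width: 0.109
```

Gripped: the width of 0.109 is about 9.5 mm, which is the bar. Now I swing along the 178 mm arc in three stages, correcting x by -1.5 mm.

```bash
python3 -m jog '[[-1.3,0,9,0],[-0.2,0,21.3,0],[1.7,-0.2,33.6,0],[4.5,-0.3,45.8,0],[8.1,-0.5,57.7,0],[12.6,-0.8,69.3,0],[17.8,-1.1,80.6,0],[23.8,-1.4,91.5,0]]' -1 30
```

```text
time: 25.05
position: [0.5343, 0.0752, 0.1359]
tool_rot: [-2.275, -2.165, 0.006]
ft_force: [-5.5, -2.5, -0.2]
grip_width: 0.106
```

```bash
python3 -m jog '[[6.3,-0.4,10.5,0],[13.8,-0.8,20.4,0],[22,-1.2,29.8,0],[30.8,-1.7,38.7,0],[40.2,-2.2,46.8,0],[50.1,-2.8,54.3,0],[60.5,-3.4,61.1,0],[71.5,-4,67.1,0]]'
```

```text
time: 26.05
position: [0.6076, 0.0683, 0.2046]
tool_rot: [2.276, 2.16, -0.006]
ft_force: [-6.1, -6.5, 6.3]
grip_width: 0.106
```

```bash
python3 -m jog '[[10.7,-1.5,6.3,0],[22.4,-2.5,11.3,0],[34.3,-3.5,14.9,0],[46.6,-4.5,17.7,0],[57,-5.3,19.4,0],[65.8,-6,20.3,0],[73.8,-6.4,20.8,0],[80.2,-6.8,20.9,0]]'
python3 -m jog '[[0,0,0,0],[0,0,0,0],[0,0,0,0],[0,0,0,0],[0,0,0,0],[0,0,0,0],[0,0,0,0],[0,0,0,0]]'
python3 - <<'E'
from h import *
c=cam("wrist"); s=cam("scene"); d=cam("side"); st=get_state(); print(st["position"],st["tool_rot"],st["grip_width"],st["ft_force"])
import pickle; pickle.dump((c,s,d),open("fin.pkl","wb"))
for n,k in(("wrist",c),("scene",s),("side",d)): print(n,proj(k,[[.688,.012,.257],[.688,.122,.257],[.688,.067,.079],[.688,.0,.209],[.688,.137,.209]]).round(0).tolist())
o=np.zeros((580,800,3),np.uint8); o[:300,:400]=cv2.resize(c["im"],(400,300)); o[:280,400:]=cv2.resize(s["im"][180:320,280:480],(400,280),interpolation=3)
o[300:580,:350]=cv2.resize(d["im"][150:290,260:435],(350,280),interpolation=3); o[300:580,400:760]=cv2.resize(s["im"][150:255,180:315],(360,280),interpolation=3)
cv2.imwrite("pics/fin.png",o[:,:,::-1])
E
```

```text
time: 27.05
position: [0.689, 0.0611, 0.2244]
tool_rot: [2.276, 2.159, -0.002]
ft_force: [-1.8, -5.5, 3.1]
grip_width: 0.099
time: 28.05
position: [0.6889, 0.0612, 0.2244]
tool_rot: [2.276, 2.158, -0.002]
ft_force: [-0.6, -6.2, 0.7]
grip_width: 0.103
[0.68892924 0.06118156 0.22436416] [ 2.27610873e+00  2.15844099e+00 -1.65105956e-03] 0.10134339240609727 [-0.58186861 -5.54889924  1.62361302]
wrist [[326.0, 398.0], [312.0, 180.0], [322.0, 211.0], [327.0, 361.0], [313.0, 138.0]]
scene [[334.0, 228.0], [387.0, 227.0], [355.0, 265.0], [328.0, 239.0], [391.0, 238.0]]
side [[354.0, 192.0], [337.0, 170.0], [345.0, 227.0], [356.0, 208.0], [335.0, 181.0]]
```

View pics/fin.png

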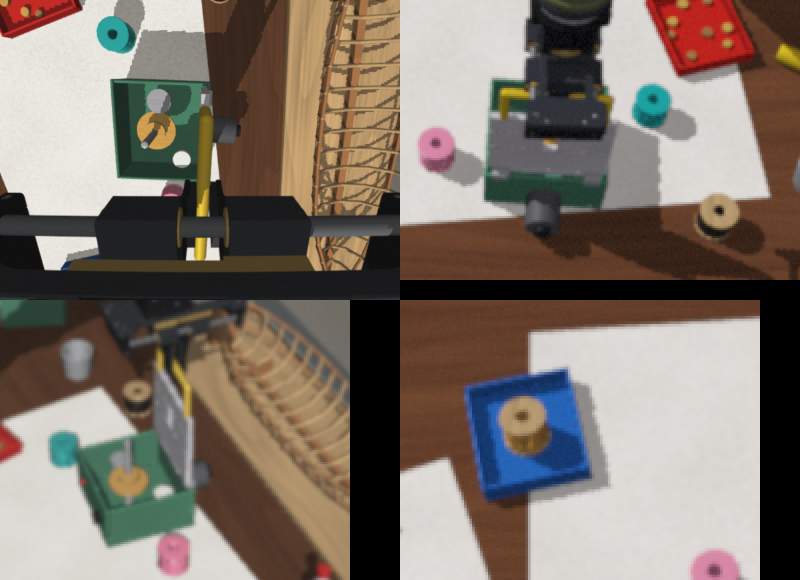

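The final view shows the cover plate edge-on and vertical above the hinge, with the bar held between the fingers. The bobbin stands in the blue tray, and the bystanders look in place. The measured bar travel of 179 mm horizontally and 180 mm vertically gives about 1.58 rad. The readings are still, so I hand in.

```bash
python3 - <<'E'
from bench import *
s=get_state(); print(s["time"],s["position"],s["grip_width"],abs(s["qd"]).max()); print(close_job())
E
```

```text
28.2 [0.68892924 0.06118156 0.22436416] 0.10134339240609727 0.0017635025105884898
the job is handed in; nothing more can be done
None
```

I slid the tan bobbin off the spindle, stood it in the blue tray and let go of it. Then I swung the cover up by its yellow bar and handed the job in at 28.2 s, still holding it gripped upright.

**Last checks:**
- **Cover:** the bar's travel puts the angle at about 1.58 rad (target 1.571). That figure comes from the arm's position; the picture agrees only by eye.
- **Grip:** the finger opening reads 0.101, about 9 mm on the 10 mm bar. The arm is still, with joint speeds below 0.002 rad/s.
- **Bobbin and bystanders:** the last picture shows the bobbin upright near the centre of the tray. The bystanders in that picture look undisturbed, but I did not measure them, and the screwdriver and brush are only partly in view or not shown.

**What disagreed:**
- **Missed grips:** two attempts on the bar closed on nothing, because the fingertips end about 26 mm behind the stated TCP. I gripped about 16 mm deeper and that worked.
- **Side force:** about 6 N along y remained on the tool at the end. The winder is probably turned nearer -0.09 rad than the -0.06 rad I first measured.

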